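Seat the model carrier on the jig's locating pin and lock it

ROBOT

A 6-joint arm with a two-finger parallel gripper is mounted at the origin on a cart in front of the work surface, level with it; the furniture and walls round the work are solid. World frame = base frame: x ahead of the robot, y to its left, z up, the work surface at z = 0. Lengths are in mm, angles in rad, forces in N, time in s.
With the tool pointing down it reaches from about 300 to 775 mm from the base axis. Payload 14.6 kg.
Tool frame: the origin (TCP) lies at the very end of the fingers, on their centre line; the grasp point (between the pads) lies 19 mm behind it; z points along the fingers, y is the line along which they close (so a half turn about z gives the same grasp; the last joint's range is limited). The gripper opens to 94 mm and grips with 3 to 60 N. Pads are 16 mm wide; open, the fingers measure 119 mm over their backs; the gripper's body (75 mm by 177 mm) begins 78 mm behind the grasp point.
Start: joints at [-1.193, 0.3, 1.521, -0, 1.321, -0.067], TCP at [236.644, -496.476, 205.446] pointing down, gripper open.
Joint ranges: [-3.03, 3.03], [-0.79, 2.21], [0.23, 2.52], [-1.04, 4.18], [0, 3.07], [-2.55, 2.55]. Speed limits (rad/s): [2.22, 2.22, 2.57, 3.14, 3.14, 3.14].

INTERFACE

Orientations are given as [roll, pitch, yaw] about the fixed x, y, z axes, in that order (R = Rz(yaw) Ry(pitch) Rx(roll)).
In Python, from cell import manip, optics gives the robot as it stands.
- The arm moves only by the shell command python3 -m crank 'ROWS' [FORCE]. ROWS is JSON, a list of rows, each a list of 7 numbers: the opening in per cent of the stroke, from 0 (shut) to 100 (fully open), then the shift along the tool's x, y, z in mm, then the turn, a rotation vector about the tool's x, y, z in rad. A call has 1 to 10 rows; each row is the pose to reach, as a shift and turn from the pose commanded when the call began, along the tool's axes at that moment; what a row does not reach only later rows make up. A row lasts 1/10 s, in which the tool goes at most 50 mm and 8.59 degrees, less where a joint would pass 70% of its speed; a pose out of reach is approached as far as the arm can. A call with a gripper value outside its range is refused whole. The fingers move at their own pace and stop on an object; FORCE is the grip in N (left out, the last holds). Time passes only in rows, so rows that repeat a pose let the fingers close. It gives the time, the measured TCP pose, the force, the opening and the grip force at its end, in the units of the state.
- manip.read_state(): the state, without advancing time (a new reading comes with each control period).
- optics.camera(name): name is "scene" or "top"; returns (picture, depth): 400x640x3 uint8, red, green, blue; 400x640 float32, mm along the optical axis (not along the pixel's ray), 0 where there is no reading.
- optics.calibration(name): a dict with "camera_matrix" (3x3 intrinsics, pixels), "R" (3x3) and "t" (3): a world point X has camera coordinates R X + t. Camera axes: x right, y down, z forward; pixel columns grow to the right and rows downward; lengths in mm; the calibration is good to about 2 mm. A picture is of the moment at which its call begins. calibration takes no time and is no camera call.
- manip.sign_off(): hands the job in; it is judged then, once.
The state is a dict: "clock": time; "joints": joint angles; "qd": joint speeds; "effort": joint torques, N m; "eef_pos": TCP position; "eef_rot": TCP orientation; "wrist_force": force on the tool from outside, world axes, zero at the start; "moment": the same for the moment, N m; "finger_gap": finger opening in mm; "finger_force": force on a finger pad.
Only numpy, scipy, OpenCV 4.12 (cv2) and the standard library are available. Lean on these libraries where they do the work, as an engineer would, in place of code of your own. Each camera call takes 0.05 s, during which the arm holds its last target. There are 200 camera calls.

TASK

Put the round model carrier on the mounting jig and nudge it about, pressing only gently, until the hole under its knob drops over the jig's locating pin and the carrier lies flat on the base plate. Then swing the jig's catch all the way round, over the carrier's rim, and let go. Leave everything else where it is.

Things in the scene. Friction and masses are not known exactly. Their poses are not given: they have to be found in the camera images.
- knob (a point): Grip knob of the model carrier: upright steel cylinder 22 mm across in the middle of the disc, on a wider foot (27 mm) that ends 14 mm above the disc's underside; the knob's top is 54 mm above the underside. This point is on its axis, 35 mm above the underside, z along the axis; grip here, fingertips at least 15 mm above the underside.
- window (a point): Centre of the round window (30 mm across) in the jig's base plate, level with the plate's top face; axes are the jig's, z up. The locating pin stands in the window, its axis 6 mm off this point in any direction; in which, no reading tells: look or feel for it. Knob point when seated: 35 mm above this point; when resting level on the pin's top: 41 mm above.
- post (a point): Catch handle: upright black post 12 mm across, 34 mm tall (from 25 to 59 mm above the table), at the end of the catch's tail. This point is on the post's axis, 44 mm above the table (15 mm below the post's top). Pinch or push it to turn the catch.
- pivot (a point): Upright axis of the flat steel catch, 62 mm from the window's centre along the jig's +y; this point is 26 mm above the table. The catch is 6 mm thick, its underside 10 mm above the base plate: 2 mm over the rim of a seated carrier, but blocked by an unseated one. Its nose reaches 36 mm to one side of the axis, its tail with the post 32 mm to the other.
- catch (a joint): Angle of the catch, rad. 0: open, along the jig's edge, the post on the jig's +x side of the pivot. It grows counter-clockwise seen from above to the stop at 1.57: closed, the post on the jig's +y side of the pivot, the nose over the carrier's rim. Light friction holds it where it is left.
- dappen: Small waisted glass dish, 33 mm across, 26 mm tall; bystander, origin under its centre.
- pen: Marker pen, 135 mm long, lying; bystander, origin under its centre.
- burs: Bur block with clear lid, 46x62x34 mm; bystander, origin under its centre.
- bowl: Steel bowl, 89 mm across, 56 mm tall; bystander, origin under its centre.
- handpiece: Slim metal dental handpiece, 114 mm long, lying; bystander, origin under its centre.
- carrier: Model carrier: loose aluminium disc 76 mm across and 8 mm thick with a knob in its middle, about 0.25 kg, lying flat at any yaw. Origin at the centre of the disc's underside, z up. There, hidden below, is the mouth of a round hole 10 mm across and 8 mm deep, on the knob's axis and closed above by the knob.
- jig: Mounting jig: fixed aluminium base plate, 120 mm (x) by 130 mm (y, -55 to +75 mm), 10 mm high; origin at table height under the window's centre. Its steel locating pin is 8 mm across, its top 6 mm above the plate's top face, tapering over its last 2 mm to a flat 6 mm across. It stands on an eccentric disc clamped at an unknown angle; over 30 N between carrier and jig would bend it.
There are look-alikes about, which are no part of the job. Leave any purple look-alike of the carrier alone.

How it is judged (in metres and radians):
On the way, in this order (a step that is already met when the one before it is completed fails the run):
1. the carrier is lifted clear of the surface (height (world z) of knob above 0.052 m), for 0.1 s.
2. the carrier is down over the pin, flat on the base plate, with the catch still open (z of knob in the frame of window between 0.033 and 0.037 m and horizontal distance between knob and window below 0.01 m and angle between knob's own z axis and vertical below 0.05 rad and value of joint catch below 0.6 rad), for 0.2 s.
At the end, for the whole second after the job is handed in: The carrier lies flat on the jig's base plate (height within 2 mm of fully seated, tilt under 0.05 rad, knob within 10 mm of the window's centre, so that the pin is in its hole), at rest, with the catch closed over its rim (beyond 1.4 rad) (z of knob in the frame of window between 0.033 and 0.037 m and horizontal distance between knob and window below 0.01 m and angle between knob's own z axis and vertical below 0.05 rad and value of joint catch above 1.4 rad and linear speed of carrier below 0.01 m/s); the robot touches nothing.
It fails at once if the carrier is pressed or struck against the jig with more than 30 N (contact force between carrier and jig above 30 N).
It fails at once if a bystander is moved by more than 20 mm (distance of any of dappen, pen, burs, bowl, handpiece from where it was at the start of the episode above 0.02 m).
It also fails if it takes over 67 s, if anything falls off the work surface, if the arm or the gripper's body presses on something with over 40 N, if the wrist force passes 120 N, or if a joint passes its speed limit or range.

## Working session

There is one attempt and no reset: what is moved stays moved. The work goes in short steps, Python scripts to look and compute and a shell command to move; the robot and the scene stay as the last step left them, time stands still between calls to the robot, and variables do not carry over. Pictures are saved under pics/ and viewed, at most 13 in all, crops included, and the job is handed in when it is done.

```bash
ls; mkdir -p pics
python3 - <<'E'
from cell import manip, optics
import cv2,numpy as np
for n in("scene","top"):
    p,d=optics.camera(n); cv2.imwrite(f"pics/{n}0.png",p[:,:,::-1]); np.save(f"pics/{n}0.npy",d); np.save(f"pics/{n}0c.npy",p)
    c=optics.calibration(n); print(n,c, -np.array(c["R"]).T@np.array(c["t"]))
print(manip.read_state())
E
```

```text
pics
scene {'camera_matrix': array([[420.72637597,   0.        , 317.14043177],
       [  0.        , 420.72637597, 197.31298651],
       [  0.        ,   0.        ,   1.        ]]), 'R': array([[ 0.90156022, -0.43262107,  0.0053074 ],
       [-0.23544127, -0.50086545, -0.83288727],
       [ 0.36298288,  0.74964846, -0.55341722]]), 't': array([-559.51626766,  117.55069407,  789.88375348])} [ 245.39961849 -775.31658468  538.01132352]
top {'camera_matrix': array([[430.08172876,   0.        , 325.70701764],
       [  0.        , 430.08172876, 205.47474521],
       [  0.        ,   0.        ,   1.        ]]), 'R': array([[-0.02749676, -0.9994018 ,  0.02097561],
       [-0.99694668,  0.025883  , -0.07367074],
       [ 0.07308376, -0.02293727, -0.99706201]]), 't': array([ -92.35700115,  569.19172145, 1104.12194673])} [ 484.22089906  -81.7085924  1144.74806465]
{'clock': 0.1, 'joints': array([-1.19256398e+00,  3.00335933e-01,  1.52150680e+00, -1.15076651e-05,
        1.32073835e+00, -6.66400921e-02]), 'qd': array([-0.00121927, -0.00051351, -0.00228794, -0.00144296,  0.00068741,
       -0.00010279]), 'effort': array([ 1.59282823e-03, -5.32639575e+01, -3.53286088e+01,  7.09665706e-02,
        2.34897877e-02, -7.62841250e-05]), 'eef_pos': array([ 236.57428712, -496.25430373,  204.99190524]), 'eef_rot': array([-3.14060567e+00, -5.46983306e-05,  4.44875261e-01]), 'wrist_force': array([0.23211178, 0.04221303, 0.17920118]), 'moment': array([-0.00322616,  0.05818792,  0.01746257]), 'finger_force': 0.0, 'finger_gap': 94.54111273767944}
```

View pics/scene0.png

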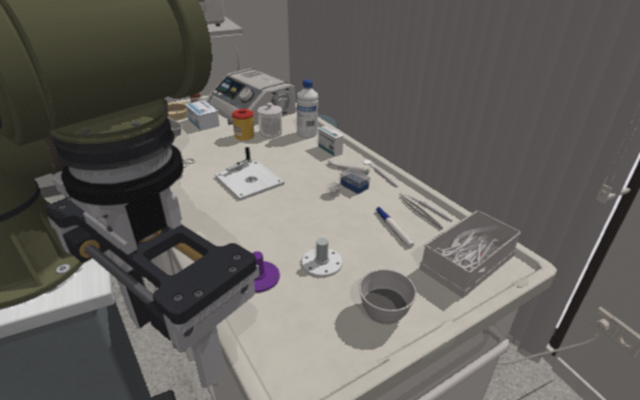

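View pics/top0.png

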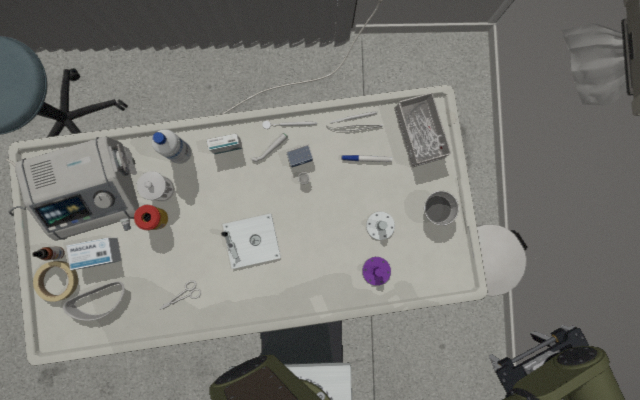

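The scene view shows the silver carrier at (322,255), a purple look-alike at (262,272) and the jig at (250,180) with its post at (248,153). In the top view they are at (380,226), (376,271) and (252,242). 

Candidates for the carrier are the silver disc with the steel knob (top 380,226), the purple disc (376,271) and the bowl (440,208). I choose the silver one.

```bash
cat > h.py <<'E'
import numpy as np,cv2
from cell import optics,manip
def K(n):
    c=optics.calibration(n); return [np.array(c[k],float) for k in("camera_matrix","R","t")]
def world(n,d):
    k,R,t=K(n); v,u=np.mgrid[:d.shape[0],:d.shape[1]]
    r=np.stack([(u-k[0,2])/k[0,0],(v-k[1,2])/k[1,1],np.ones(u.shape)],-1)*d[...,None]
    return (r-t)@R
def ray(n,u,v,z):
    k,R,t=K(n); o=-R.T@t; r=R.T@np.array([(u-k[0,2])/k[0,0],(v-k[1,2])/k[1,1],1]); return o+r*(z-o[2])/r[2]
def proj(n,X):
    k,R,t=K(n); p=k@(R@np.array(X,float)+t); return p[:2]/p[2]
E
python3 - <<'E'
from h import *
d=np.load("pics/top0.npy");W=world("top",d);p=np.load("pics/top0c.npy")
def blob(name,u0,u1,v0,v1,z0,z1):
    w=W[v0:v1,u0:u1].reshape(-1,3); m=(w[:,2]>z0)&(w[:,2]<z1); q=w[m]
    if len(q): print(name,m.sum(),np.median(q,0).round(1),q.min(0).round(1),q.max(0).round(1))
blob("knobtop",355,405,205,250,46,65)
blob("disc",355,405,205,250,4,12)
blob("table",355,405,205,250,-6,3)
blob("plate",215,290,205,275,6,15)
blob("post",210,245,220,270,45,70)
blob("catch",210,245,220,270,20,40)
g=cv2.cvtColor(p,cv2.COLOR_RGB2GRAY)
m=np.zeros_like(g);m[205:280,212:290]=(g[205:280,212:290]>0)
# plate corners by height mask
w=W; pm=((w[...,2]>5)&(w[...,2]<70)).astype(np.uint8); pm[:, :212]=0;pm[:,290:]=0;pm[:205]=0;pm[280:]=0
c=max(cv2.findContours(pm,0,1)[0],key=cv2.contourArea);r=cv2.minAreaRect(c);print(r);B=cv2.boxPoints(r)
print([ray("top",u,v,10).round(1) for u,v in B], ray("top",*r[0],10))
a=cv2.resize(p[195:285,205:295],(400,400),interpolation=2);b=cv2.resize(p[195:285,345:435],(400,400),interpolation=2)
s=np.load("pics/scene0c.npy");e=cv2.resize(s[140:205,205:295],(400,290),interpolation=2);f=cv2.resize(s[225:290,240:350],(400,290),interpolation=2)[:200]
e=cv2.resize(e,(400,200));f=cv2.resize(s[225:285,230:350],(400,200))
cv2.imwrite("pics/crop1.png",np.vstack([np.hstack([a,b]),np.hstack([e,f])])[:,:,::-1])
E
```

```text
knobtop 56 [ 510.9 -249.2   54.4] [ 500.6 -258.7   48.3] [ 520.8 -240.5   59.2]
disc 701 [ 508.7 -248.8    7.2] [ 447.1 -316.8    4. ] [ 566.  -182.8   12. ]
table 1245 [ 502.9 -246.8    1. ] [ 446.8 -317.9   -5.2] [ 567.2 -182.5    3. ]
plate 1998 [480.9  87.7   9.8] [393.8  -7.3   6. ] [575.5 185.7  15. ]
post 21 [498.9 152.7  57.7] [496.3 147.6  45.2] [504.  158.6  63.1]
catch 147 [470.3 140.4  26.2] [436.6 122.8  20.4] [506.9 159.   39.5]
((249.61373901367188, 240.4878387451172), (47.05023956298828, 53.765201568603516), 78.17852020263672)
[array([528.7, 174.8,  10. ]), array([554. ,  36.6,  10. ]), array([432.7,  13.6,  10. ]), array([408., 151.,  10.])] [480.59940272  94.11204397  10.        ]
```

View pics/crop1.png

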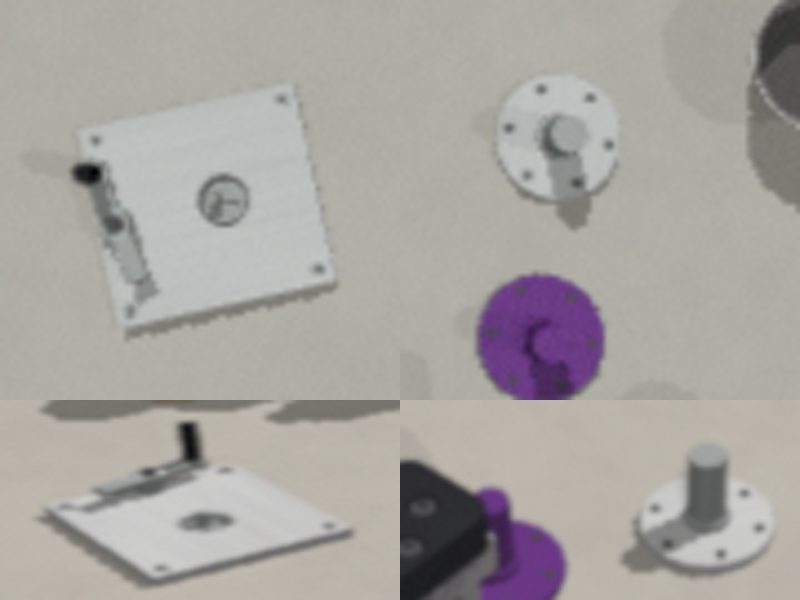

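The crop shows the silver carrier, lying flat with a steel knob, beside the purple one. The jig's catch is open, with the black post on the +x side (top pixel about 224,234). The window is at about (255,240) with something pin-like in it, so I'll zoom in there.

Run:
```python
from h import *
P=[];S=[]
for i in range(6):
    P.append(optics.camera("top")[0].astype(float))
    S.append(optics.camera("scene")[0].astype(float))
P=np.mean(P,0);S=np.mean(S,0)
np.save("pics/P.npy",P);np.save("pics/S.npy",S)
def rect(n,I,z,c=(482.5,84.3),h=30,s=10):
    # resample onto horizontal plane z, px = s per mm; x up, y left
    a=[(c[0]+h,c[1]+h),(c[0]+h,c[1]-h),(c[0]-h,c[1]-h),(c[0]-h,c[1]+h)]
    src=np.float32([proj(n,(*q,z)) for q in a]);L=2*h*s
    M=cv2.getPerspectiveTransform(src,np.float32([[0,0],[L,0],[L,L],[0,L]]))
    return cv2.warpPerspective(I.astype(np.float32),M,(L,L),flags=cv2.INTER_CUBIC)
out=[]
for n,I in(("top",P),("scene",S)):
    r=rect(n,I,10,s=6.5 and 6); r=np.clip((r-r.min())/(r.max()-r.min())*255,0,255).astype(np.uint8)
    g=r.mean(2); m=(g<0.72*np.median(g)).astype(np.uint8); 
    cs=sorted(cv2.findContours(m,0,1)[0],key=cv2.contourArea)[-1:]
    for c in cs:
        (x,y),rad=cv2.minEnclosingCircle(c); print(n,"window world",482.5+30-y/6,84.3+30-x/6,"r",rad/6)
    r=r.copy()
    cv2.circle(r,(180,180),90,(255,0,0),1)
    out.append(r)
cv2.imwrite("pics/win.png",np.hstack(out)[:,:,::-1])
for nm,u,v,z in(("post",224.1,233.8,58),("pivot",230.6,245,30),("window",255,239.5,10)): print(nm,ray("top",u,v,z).round(1))
```

```text
top window world 482.5698420206706 80.30651041666667 r 16.48471450805664
scene window world 480.5234629313151 80.63409118652343 r 16.307374318440754
post [499.2 150.2  58. ]
pivot [470.5 139.9  30. ]
window [482.8  80.   10. ]
```

View pics/win.png

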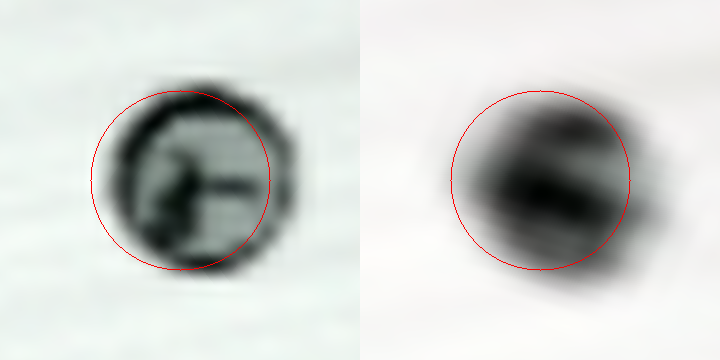

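The rectified views put the window at about left pixel (203,178), which is world (482.8, 80.4). There is a dark pin or shadow on the lower left. I'll stretch the contrast inside the window for one closer look.

Run:
```python
from h import *
P=np.load("pics/P.npy");S=np.load("pics/S.npy")
def z(I,u,v,h,N):
    g=I[v-h:v+h+1,u-h:u+h+1].mean(2); 
    g=np.clip((g-g.min())/(np.percentile(g,75)-g.min()),0,1)*255
    return cv2.resize(g.astype(np.uint8),(N,N),interpolation=cv2.INTER_CUBIC)
us=proj("scene",(482.5,80.3,10));ut=proj("top",(482.5,80.3,10));print(us,ut)
a=z(P,255,240,8,390);b=z(S,*[int(round(x)) for x in us],10,390)
cv2.imwrite("pics/z.png",np.hstack([a,b]))
np.set_printoptions(linewidth=200)
print(P[232:249,246:265].mean(2).round().astype(int))
print("pin spots rel -> px")
for k in range(8):
    an=k*np.pi/4;X=(482.5+6*np.cos(an),80.3+6*np.sin(an),16);print(k*45,proj("top",X).round(1),proj("scene",X).round(1))
i,j=[int(round(x)) for x in us]
print(i,j);print(S[j-8:j+9,i-12:i+13].mean(2).round().astype(int))
```

```text
[251.45393018 178.91163617] [254.88963518 239.61461298]
[[191 191 191 191 191 190 190 189 189 189 188 188 188 187 186 186 186 185 185]
 [191 190 190 190 188 188 186 185 183 181 182 184 186 186 186 186 186 187 187]
 [189 188 189 188 188 184 166 152 130 117 135 163 178 186 188 189 190 189 190]
 [189 189 189 188 184 163 120 104 105 108 110 109 129 167 186 189 190 190 189]
 [189 189 189 186 162 116 105 143 152 153 154 151 132 131 173 186 190 190 191]
 [191 191 190 178 130 109 143 153 156 156 158 158 155 138 142 180 190 189 189]
 [192 191 189 159 110 126 146 134 136 151 158 160 160 156 139 176 189 190 190]
 [191 191 189 157 119 139 153 140 116 143 153 154 157 156 145 176 190 192 192]
 [192 193 189 149 118 144 144 121 103 122 121 120 131 150 134 174 189 190 189]
 [190 190 187 155 122 145 124 107 113 146 154 155 148 152 136 176 188 189 190]
 [191 192 191 177 131 143 125 112 115 149 158 159 158 150 159 183 190 191 191]
 [193 193 193 188 158 127 112 114 122 150 158 157 155 141 176 188 191 190 190]
 [192 192 191 190 182 155 119 124 143 151 151 135 132 171 186 189 189 188 188]
 [191 192 192 193
[... 1631 characters left out ...]
 190 169 145 129 127 123 118 127 147 159 163 169 183 194 198 197 195 195 196 198]
 [202 202 203 204 203 200 192 175 162 163 162 154 152 165 177 184 190 197 200 199 198 197 195 194 196]
 [202 202 202 203 203 203 201 197 193 192 190 185 185 192 197 198 198 199 199 199 199 199 196 195 195]
 [202 202 202 202 202 203 203 202 200 199 199 198 199 200 200 201 201 200 198 198 198 199 198 197 195]
 [202 202 202 201 202 202 202 202 202 200 199 199 200 200 200 199 200 200 200 199 198 198 198 198 197]
 [202 202 202 202 201 202 202 202 201 201 200 199 198 199 200 199 199 200 200 200 199 199 198 198 198]
 [202 202 202 202 201 201 201 201 202 202 201 200 198 198 198 199 199 199 199 200 200 199 198 197 196]]
```

View pics/z.png

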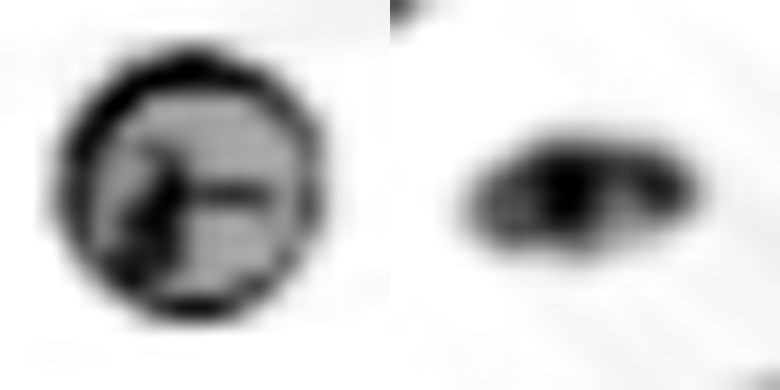

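The pin's light top is at about left-zoom pixel (110,185), with its dark side and shadow on the right and a scribed line running to the right. That puts the pin roughly on the world +y side of the window, and the dark column in the scene view agrees. Next, the shift to above the knob.

```bash
cat >> h.py <<'E'
from scipy.spatial.transform import Rotation as Ro
def shift(X,yaw=None):
    s=manip.read_state(); R=Ro.from_euler("xyz",s["eef_rot"])
    d=R.inv().apply(np.array(X,float)-s["eef_pos"])
    print("TCP",s["eef_pos"].round(1),s["eef_rot"].round(3),"F",s["wrist_force"].round(1),"gap",round(s["finger_gap"],1),"t",round(s["clock"],2),"-> tool shift",d.round(1)); return d
E
python3 - <<'E'
from h import *
print(ray("scene",322.4,241.5,54),ray("top",382.2,225,54))
print(proj("scene",(511,-249.2,54)))
P=np.load("pics/P.npy"); hsv=cv2.cvtColor(P.astype(np.uint8),cv2.COLOR_RGB2HSV)
g=P.mean(2)[200:252,355:408]; print(np.percentile(g,[5,50,95]))
W=world("top",np.load("pics/top0.npy"));m=((W[...,2]>4.5)).astype(np.uint8);m[:200]=0;m[252:]=0;m[:,:355]=0;m[:,405:]=0
c=max(cv2.findContours(m,0,1)[0],key=cv2.contourArea);e=cv2.minEnclosingCircle(c);print(e,ray("top",*e[0],8),e[1]*1135/430)
shift((511,-249.5,120))
E
```

```text
[ 509.39446995 -252.92786395   54.        ] [ 510.69185331 -249.02714046   54.        ]
[322.28493414 240.05822044]
[138.95833333 171.27777778 189.66666667]
((379.9622497558594, 225.8415069580078), 15.149679183959961) [ 509.74213148 -250.05803256    8.        ] 39.98810668324315
TCP [ 236.7 -496.5  205.5] [3.142 0.    0.445] F [ 0.8 -0.5  0.7] gap 94.0 t 0.7 -> tool shift [ 353.9 -104.9   85.5]
```

```bash
python3 -m crank '[[60,44,-13,10,0,0,0],[60,88,-26,21,0,0,0],[60,132,-39,32,0,0,0],[60,177,-52,43,0,0,0],[60,221,-66,54,0,0,0],[60,265,-79,65,0,0,0],[60,310,-92,75,0,0,0],[60,353,-105,85,0,0,0],[60,353,-105,85,0,0,0],[60,353,-105,85,0,0,0]]'
python3 - <<'E'
from h import *
shift((510.5,-249.8,21))
p,_=optics.camera("scene");q,_=optics.camera("top")
cv2.imwrite("pics/a1.png",np.hstack([cv2.resize(p[180:300,240:400],(400,300)),cv2.resize(q[165:285,300:460],(400,300))])[:,:,::-1])
E
```

```text
clock: 1.7
eef_pos: [510.3, -249.2, 120.1]
eef_rot: [-3.141, 0.0, 0.447]
wrist_force: [-0.7, -0.1, -0.4]
finger_gap: 56.5
finger_force: 0.0
TCP [ 510.3 -249.2  120.1] [-3.141  0.     0.447] F [-0.7 -0.1 -0.4] gap 56.5 t 1.7 -> tool shift [-0.1  0.6 99.1]
```

View pics/a1.png

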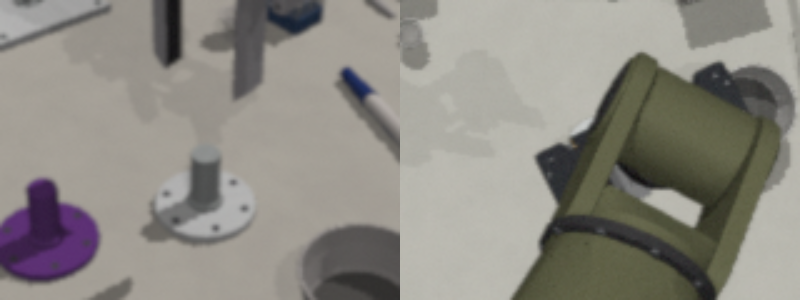

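The knob (left crop 205,150) lies between the fingertips (167–250). Going down to grip it.

```bash
python3 -m crank '[[60,0,0,40,0,0,0],[60,0,0,75,0,0,0],[60,0,0,92,0,0,0],[60,0,0,99,0,0,0],[60,0,0,99,0,0,0],[10,0,0,99,0,0,0],[10,0,0,99,0,0,0],[10,0,0,99,0,0,0],[10,0,0,99,0,0,0],[10,0,0,99,0,0,0]]' 14
python3 -m crank '[[10,0,0,0,0,0,0],[10,0,0,-10,0,0,0],[10,0,0,-40,0,0,0],[10,0,0,-70,0,0,0],[10,0,0,-70,0,0,0],[10,0,0,-70,0,0,0]]'
python3 - <<'E'
from h import *
shift((482.0,86.3,91))
E
```

```text
clock: 2.8
eef_pos: [510.2, -249.8, 21.7]
eef_rot: [3.141, -0.0, 0.445]
wrist_force: [-0.1, -0.1, 2.4]
finger_gap: 20.8
finger_force: 14.0
clock: 3.4
eef_pos: [510.0, -249.8, 91.4]
eef_rot: [3.141, -0.0, 0.445]
wrist_force: [0.2, 0.4, -3.0]
finger_gap: 20.8
finger_force: 14.0
TCP [ 510.  -249.8   91.4] [ 3.141 -0.     0.445] F [ 0.2  0.4 -3. ] gap 20.8 t 3.4 -> tool shift [ 119.3 -315.4    0.4]
```

```bash
python3 -m crank '[[10,15,-39,0,0,0,0],[10,30,-79,0,0,0,0],[10,45,-118,0,0,0,0],[10,60,-158,0,0,0,0],[10,75,-197,0,0,0,0],[10,90,-236,0,0,0,0],[10,105,-276,0,0,0,0],[10,119,-315,0,0,0,0],[10,119,-315,0,0,0,0],[10,119,-315,0,0,0,0]]'
python3 - <<'E'
from h import *
shift((482.0,86.3,50))
p,_=optics.camera("scene");q,_=optics.camera("top")
print(proj("scene",(482,86.3,91+33)))
cv2.imwrite("pics/a2.png",np.hstack([cv2.resize(p[110:215,180:320],(400,300)),cv2.resize(q[180:300,180:340],(400,300))])[:,:,::-1])
E
```

```text
clock: 4.4
eef_pos: [481.2, 86.2, 90.2]
eef_rot: [-3.141, 0.002, 0.447]
wrist_force: [-0.3, -0.2, -2.8]
finger_gap: 21.4
finger_force: 14.0
TCP [481.2  86.2  90.2] [-3.141e+00  2.000e-03  4.470e-01] F [-0.3 -0.2 -2.8] gap 21.4 t 4.4 -> tool shift [ 0.9  0.3 40.2]
[246.36731515 134.94930258]
```

View pics/a2.png

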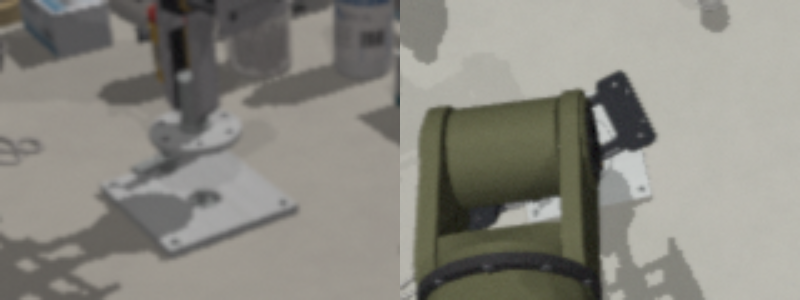

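The carrier hangs level over the jig, with the window visible at left-crop (205,198). Lowering it to just above the pin.

```bash
python3 -m crank '[[10,0,0,20,0,0,0],[10,0,0,38,0,0,0],[10,0.5,0,46,0,0,0],[10,0.5,0,49,0,0,0],[10,0.5,0,50,0,0,0],[10,0.5,0,51,0,0,0],[10,0.5,0,52,0,0,0],[10,0.5,0,52,0,0,0]]'
python3 -c "
from h import *
shift((482.0,86.3,31))"
```

```text
clock: 5.3
eef_pos: [482.6, 86.0, 39.7]
eef_rot: [3.141, -0.0, 0.445]
wrist_force: [0.2, -0.0, -3.3]
finger_gap: 21.1
finger_force: 14.0
TCP [482.6  86.   39.7] [ 3.141 -0.     0.445] F [ 0.2 -0.  -3.3] gap 21.1 t 5.3 -> tool shift [-0.4 -0.5  8.7]
```

```bash
python3 -m crank '[[10,0,0,0.7,0,0,0],[10,0,0,1.4,0,0,0],[10,0,0,2.1,0,0,0],[10,0,0,2.8,0,0,0],[10,0,0,2.8,0,0,0]]'
python3 -m crank '[[10,0,0,0.5,0,0,0],[10,0,0,0.5,0,0,0]]'
python3 -m crank '[[10,0,0,0.5,0,0,0],[10,0,0,0.5,0,0,0]]'
```

```text
clock: 5.8
eef_pos: [482.5, 86.0, 36.6]
eef_rot: [-3.142, -0.0, 0.445]
wrist_force: [-0.0, 0.3, -2.7]
finger_gap: 20.9
finger_force: 14.0
clock: 6.0
eef_pos: [482.5, 86.0, 36.1]
eef_rot: [-3.142, -0.0, 0.445]
wrist_force: [0.2, 0.5, -2.4]
finger_gap: 20.8
finger_force: 14.0
clock: 6.2
eef_pos: [482.5, 86.0, 35.6]
eef_rot: [-3.142, -0.0, 0.445]
wrist_force: [-1.0, 0.9, -2.5]
finger_gap: 20.9
finger_force: 14.0
```

```bash
python3 -m crank '[[10,0,0,0.5,0,0,0],[10,0,0,1,0,0,0],[10,0,0,1,0,0,0]]'
python3 -m crank '[[10,0,0,0.5,0,0,0],[10,0,0,1,0,0,0],[10,0,0,1,0,0,0]]'
```

```text
clock: 6.5
eef_pos: [482.4, 86.0, 34.6]
eef_rot: [-3.142, -0.0, 0.445]
wrist_force: [-0.5, 1.2, -1.7]
finger_gap: 21.1
finger_force: 14.0
clock: 6.8
eef_pos: [482.5, 86.0, 33.6]
eef_rot: [-3.142, -0.0, 0.445]
wrist_force: [-0.2, 0.6, -0.9]
finger_gap: 21.4
finger_force: 14.0
```

```bash
python3 -m crank '[[10,0,0,0.5,0,0,0],[10,0,0,1,0,0,0],[10,0,0,1,0,0,0]]'
python3 -m crank '[[10,0,0,0.5,0,0,0],[10,0,0,1,0,0,0],[10,0,0,1,0,0,0]]'
python3 -c "
from h import *
s=manip.read_state();print(s['moment'],s['wrist_force'])
p,_=optics.camera('scene')
cv2.imwrite('pics/a3.png',cv2.resize(p[135:215,190:310],(720,480),interpolation=2)[:,:,::-1])"
```

```text
clock: 7.1
eef_pos: [482.4, 86.0, 32.6]
eef_rot: [-3.142, 0.0, 0.445]
wrist_force: [0.6, 1.2, -1.2]
finger_gap: 21.3
finger_force: 14.0
clock: 7.4
eef_pos: [482.5, 86.0, 31.7]
eef_rot: [-3.142, -0.0, 0.445]
wrist_force: [-0.1, 3.1, 0.1]
finger_gap: 21.0
finger_force: 14.0
[ 0.51977052  0.08639206 -0.00628656] [-0.07061318  3.0617377   0.10788884]
```

View pics/a3.png

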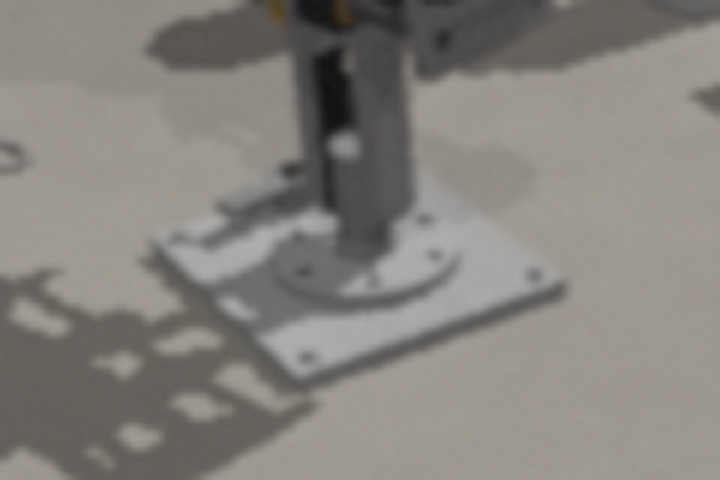

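The disc looks flat on the plate, at crop (365,260). I'll ease the side force by moving about 0.6 mm in +y and press on down a little.

```bash
python3 -m crank '[[10,0.2,-0.5,0,0,0,0],[10,0.2,-0.5,0.4,0,0,0],[10,0.2,-0.5,0.4,0,0,0]]'
python3 -m crank '[[10,0,0,0.5,0,0,0],[10,0,0,0.5,0,0,0]]'
python3 - <<'E'
from h import *
D=np.median([optics.camera("scene")[1] for _ in range(3)],0)
W=world("scene",D)
r=np.hypot(W[...,0]-482.5,W[...,1]-86)
m=(D>0)&(r>20)&(r<34)&(W[...,2]>5)&(W[...,2]<35);q=W[m]
A=np.c_[q[:,:2]-[482.5,86],np.ones(len(q))];k=np.linalg.lstsq(A,q[:,2],rcond=None)[0];print("disc plane",len(q),k)
m=(D>0)&(r>42)&(r<60)&(W[...,2]>4)&(W[...,2]<16)&(W[...,1]<80);q=W[m]
A=np.c_[q[:,:2]-[482.5,86],np.ones(len(q))];k=np.linalg.lstsq(A,q[:,2],rcond=None)[0];print("plate",len(q),k,np.median(q[:,2]))
E
```

```text
clock: 7.75
eef_pos: [482.6, 86.3, 31.7]
eef_rot: [3.141, -0.0, 0.445]
wrist_force: [-2.9, -1.1, 8.1]
finger_gap: 21.0
finger_force: 14.0
clock: 7.95
eef_pos: [482.6, 86.3, 31.7]
eef_rot: [3.141, -0.0, 0.445]
wrist_force: [-6.4, -2.0, 14.9]
finger_gap: 21.3
finger_force: 14.0
disc plane 171 [-3.71513568e-03 -4.43197194e-03  1.69364069e+01]
plate 261 [1.54638760e-04 9.49724976e-03 9.08045417e+00] 8.786779730734041
```

The carrier is seated: it bottoms firmly at z = 31.7, its top is 8 mm above the plate, and it is level. Release it and rise.

```bash
python3 -m crank '[[10,0,0,-0.8,0,0,0],[45,0,0,-0.8,0,0,0],[45,0,0,-0.8,0,0,0],[45,0,0,-0.8,0,0,0],[45,0,0,-10,0,0,0],[45,0,0,-40,0,0,0],[45,0,0,-80,0,0,0],[0,0,0,-120,0,0,0],[0,0,0,-120,0,0,0]]'
python3 - <<'E'
from h import *
p,D=optics.camera("scene");W=world("scene",D)
r=np.hypot(W[...,0]-482.5,W[...,1]-86)
m=(D>0)&(r>18)&(r<34)&(W[...,2]>5)&(W[...,2]<35);q=W[m]
A=np.c_[q[:,:2]-[482.5,86],np.ones(len(q))];print("disc",len(q),np.linalg.lstsq(A,q[:,2],rcond=None)[0])
m=(D>0)&(np.hypot(W[...,0]-499,W[...,1]-150)<25)&(W[...,2]>35)&(W[...,2]<66);q=W[m];print("post scene",len(q),np.median(q,0),q.max(0))
jx=np.array([.981,.194]);jy=np.array([-.194,.981]);w=np.array([482.6,80.4]);piv=w+62*jy;print("pivot",piv,"post0",piv+32*jx,"post closed",piv+32*jy)
cv2.imwrite("pics/a4.png",cv2.resize(p[135:215,190:310],(720,480),interpolation=2)[:,:,::-1])
shift((505,135,60))
E
```

```text
clock: 9.0
eef_pos: [484.6, 86.8, 156.3]
eef_rot: [3.139, -0.008, 0.445]
wrist_force: [1.3, 0.4, 0.0]
finger_gap: 29.5
finger_force: 0.0
disc 198 [-5.37701377e-03  1.94495226e-03  1.67799239e+01]
post scene 45 [497.71383843 150.25771014  49.05331659] [504.48158793 157.74819499  58.85679358]
pivot [470.572 141.222] post0 [501.964 147.43 ] post closed [464.364 172.614]
TCP [483.5  86.6 153.4] [ 3.14  -0.005  0.445] F [ 0.2  0.1 -0.3] gap 25.9 t 9.05 -> tool shift [ 39.8 -34.6  93.6]
```

View pics/a4.png

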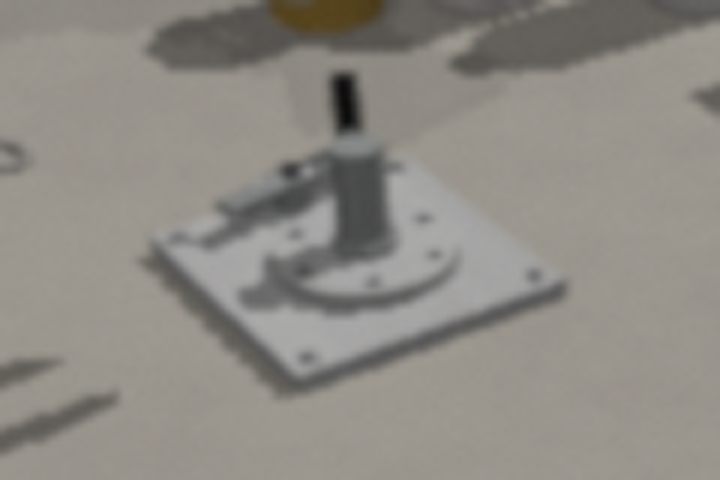

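The carrier is seated on the jig, and the post stands at crop (344,75–130). I'll pinch the post and carry it round the pivot.

Run:
```python
from h import *
print(ray("scene",247.3,148,59))
shift((499.5,150,80))
```

```text
[498.10259395 147.9001197   59.        ]
TCP [483.5  86.6 153.4] [ 3.14  -0.005  0.445] F [ 0.2  0.1 -0.3] gap 25.9 t 9.05 -> tool shift [ 41.4 -50.4  73.5]
```

```bash
python3 -m crank '[[45,14,-17,15,0,0,0],[45,28,-34,35,0,0,0],[45,42,-50,60,0,0,0],[45,42,-50,70,0,0,0],[45,42,-50,70,0,0,0],[45,42,-50,70,0,0,0]]'
python3 - <<'E'
from h import *
shift((499.5,150,34))
p,D=optics.camera("scene")
cv2.imwrite("pics/a5.png",cv2.resize(p[115:205,190:310],(800,600),interpolation=2)[:,:,::-1])
E
```

```text
clock: 9.65
eef_pos: [498.8, 149.1, 81.0]
eef_rot: [3.142, 0.0, 0.444]
wrist_force: [-0.2, -0.2, 1.0]
finger_gap: 42.0
finger_force: 0.0
TCP [498.8 149.1  81. ] [3.142 0.    0.444] F [-0.2 -0.2  1. ] gap 42.0 t 9.65 -> tool shift [ 1.1 -0.5 47. ]
```

View pics/a5.png

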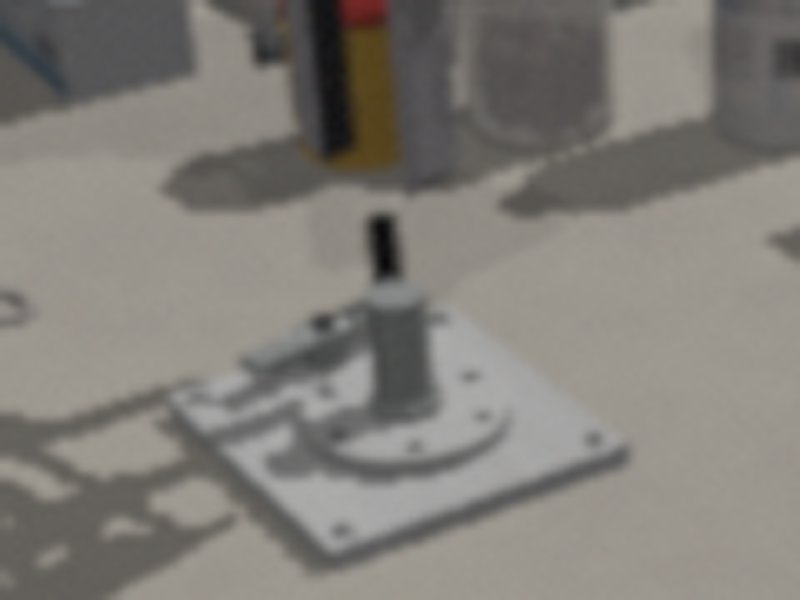

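The post at (383,215–275) lies centrally under the two fingers, which are at about (335,150) and (425,180). Go down and pinch it lightly.

```bash
python3 -m crank '[[45,0.5,0,15,0,0,0],[45,0.5,0,35,0,0,0],[45,0.5,0,45,0,0,0],[45,0.5,0,47,0,0,0],[0,0.5,0,47,0,0,0],[0,0.5,0,47,0,0,0],[0,0.5,0,47,0,0,0],[0,0.5,0,47,0,0,0],[0,0.5,0,47,0,0,0]]' 10
python3 - <<'E'
from h import *
shift((499.5,150,34))
s=manip.read_state();p=s["eef_pos"][:2];c=np.array([470.5,140.8]);R=Ro.from_euler("xyz",s["eef_rot"])
for a in np.arange(.14,1.75,.14):
    ca,sa=np.cos(a),np.sin(a);d=c+np.array([[ca,-sa],[sa,ca]])@(p-c)-p
    print(round(a,2),R.inv().apply([*d,0]).round(1))
print(np.arctan2(*(p-c)[::-1]),np.hypot(*(p-c)))
E
```

```text
clock: 10.6
eef_pos: [499.6, 150.2, 34.3]
eef_rot: [3.142, -0.001, 0.445]
wrist_force: [0.5, 1.6, 3.7]
finger_gap: 11.6
finger_force: 10.0
TCP [499.6 150.2  34.3] [ 3.142e+00 -1.000e-03  4.450e-01] F [0.5 1.6 3.7] gap 11.6 t 10.6 -> tool shift [-0.2  0.1  0.3]
0.14 [ 0.3 -4.3  0. ]
0.28 [-0.1 -8.5 -0. ]
0.42 [ -1.  -12.7  -0. ]
0.56 [ -2.5 -16.7  -0. ]
0.7 [ -4.5 -20.5  -0. ]
0.84 [ -7.1 -23.9  -0. ]
0.98 [-10.1 -27.   -0. ]
1.12 [-13.5 -29.6  -0. ]
1.26 [-17.2 -31.7  -0. ]
1.4 [-21.2 -33.3  -0. ]
1.54 [-25.3 -34.3  -0. ]
1.68 [-29.6 -34.7  -0. ]
0.3115432110783424 30.612631130453295
```

```bash
python3 -m crank '[[0,0.3,-4.3,-1,0,0,-0.14],[0,-0.1,-8.5,-1,0,0,-0.28],[0,-1,-12.7,-1,0,0,-0.42],[0,-2.5,-16.7,-1,0,0,-0.56],[0,-4.5,-20.5,-1,0,0,-0.7],[0,-4.5,-20.5,-1,0,0,-0.7],[0,-4.5,-20.5,-1,0,0,-0.7]]'
python3 - <<'E'
from h import *
shift((499.5,150,34))
s=manip.read_state();p=s["eef_pos"][:2];c=np.array([470.5,140.8]);R=Ro.from_euler("xyz",s["eef_rot"])
print(np.arctan2(*(p-c)[::-1])-.3115)
for a in np.arange(.14,1.15,.14):
    ca,sa=np.cos(a),np.sin(a);d=c+np.array([[ca,-sa],[sa,ca]])@(p-c)-p
    print(round(a,2),R.inv().apply([*d,0]).round(1))
E
```

```text
clock: 11.3
eef_pos: [487.0, 167.6, 34.7]
eef_rot: [3.141, -0.002, 1.145]
wrist_force: [6.7, 10.3, -10.2]
finger_gap: 11.6
finger_force: 10.0
TCP [487.  167.6  34.7] [ 3.141e+00 -2.000e-03  1.145e+00] F [  6.7  10.3 -10.2] gap 11.6 t 11.3 -> tool shift [-10.9  18.7   0.7]
0.707566060326508
0.14 [ 0.2 -4.4 -0. ]
0.28 [-0.1 -8.8 -0. ]
0.42 [ -1.1 -13.1  -0. ]
0.56 [ -2.7 -17.2  -0. ]
0.7 [ -4.8 -21.   -0. ]
0.84 [ -7.4 -24.6  -0. ]
0.98 [-10.5 -27.7  -0.1]
1.12 [-14.1 -30.3  -0.1]
```

```bash
python3 -m crank '[[0,1.2,-4.6,0.7,0,0,-0.14],[0,0.9,-9.1,0.7,0,0,-0.28],[0,-0.1,-13.5,0.7,0,0,-0.42],[0,-1.8,-17.7,0.7,0,0,-0.56],[0,-4,-21.6,0.7,0,0,-0.7],[0,-5.5,-23.5,0.7,0,0,-0.77],[0,-5.5,-23.5,0.7,0,0,-0.77]]'
python3 - <<'E'
from h import *
shift((499.5,150,34))
s=manip.read_state();p=s["eef_pos"][:2];c=np.array([470.5,140.8]);R=Ro.from_euler("xyz",s["eef_rot"])
print(np.arctan2(*(p-c)[::-1])-.3115, s["moment"],R.inv().apply(s["wrist_force"]))
E
```

```text
clock: 12.0
eef_pos: [463.7, 172.4, 34.6]
eef_rot: [3.138, -0.001, 1.918]
wrist_force: [5.4, 11.4, -2.1]
finger_gap: 12.3
finger_force: 10.0
TCP [463.7 172.4  34.6] [ 3.138e+00 -1.000e-03  1.918e+00] F [ 5.4 11.4 -2.1] gap 12.3 t 12.0 -> tool shift [-33.2  26.    0.7]
1.47105305354602 [ 2.06684566 -1.04866162  0.03809937] [8.83525377 8.93933414 2.15639218]
```

```bash
python3 -m crank '[[0,0.8,-1,0,0,0,0],[0,0.5,-2.5,0,0,0,0],[0,0.5,-2.5,0,0,0,0]]'
python3 -m crank '[[0,0,1,0,0,0,0],[45,0,1.5,0,0,0,0],[45,0,1.5,0,0,0,0],[45,0,1.5,0,0,0,0],[45,0,1.5,-15,0,0,0],[45,0,1.5,-50,0,0,0],[45,0,1.5,-90,0,0,0],[45,0,1.5,-130,0,0,0],[45,0,1.5,-130,0,0,0]]'
python3 - <<'E'
from h import *
shift((499.5,150,34))
p,D=optics.camera("scene");W=world("scene",D)
m=(D>0)&(np.hypot(W[...,0]-464,W[...,1]-172)<22)&(W[...,2]>35)&(W[...,2]<62);q=W[m];print("post",len(q),np.median(q,0))
cv2.imwrite("pics/a6.png",cv2.resize(p[125:215,190:310],(800,600),interpolation=2)[:,:,::-1])
E
```

```text
clock: 12.3
eef_pos: [462.7, 172.1, 34.8]
eef_rot: [3.134, -0.0, 1.915]
wrist_force: [17.4, 11.9, -11.7]
finger_gap: 13.3
finger_force: 10.0
clock: 13.2
eef_pos: [463.4, 171.8, 169.0]
eef_rot: [3.134, 0.001, 1.915]
wrist_force: [-1.1, 0.1, -0.5]
finger_gap: 42.0
finger_force: 0.0
TCP [463.4 171.8 169. ] [3.134e+00 1.000e-03 1.915e+00] F [-1.1  0.1 -0.5] gap 42.0 t 13.2 -> tool shift [-32.6  25.6 135.2]
post 46 [462.31546949 169.11003851  48.22316717]
```

View pics/a6.png

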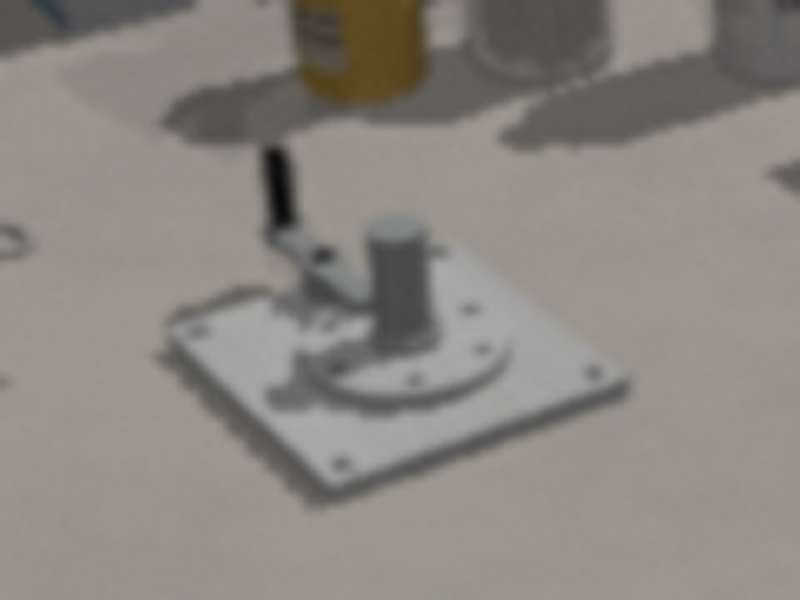

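The catch is closed: the post is at (278,190), the nose lies over the rim at (360,290), and the stop was felt. The carrier is flat and the gripper is clear. Handing in.

```bash
python3 -c "
from cell import manip
print(manip.sign_off())"
```

```text
the job is handed in; nothing more can be done
None
```

The carrier is seated flat over the pin, the catch is swung round to its stop over the rim and released, and the job was handed in at about 13 s; `sign_off` returned no verdict.

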